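# Wedge the rocking drawer case steady

## Task

The low wooden drawer case rocks because the foot at one corner is screwed in too far and hangs above the bench. Slide the wooden wedge along the bench with your fingertips, thin end first, under that foot until it is snug and carries the foot, then press down firmly with a fingertip (about 10 N) on top of the case above that foot for a second to check that it no longer rocks, pushing the wedge further and testing again if it does. Lift nothing, do not shove the case across the bench, leave everything else alone, and finish with the wedge in place and your hand clear.

Things in the scene. Friction and masses are not known exactly. Their poses are not given: they have to be found in the camera images.
- case: low plywood drawer case, 200 mm (its x) by 240 mm (its y), 2 to 3 kg, on four 24 mm ball feet; underside 28 mm, flat top 88 mm above the bench. Two drawer fronts with knobs (19 mm proud) on its +x side; a steel block 80 x 60 x 16 mm fixed on top by the (-x, +y) corner. Origin at bench level under its centre, z up. It is level when standing on its three good feet.
- case_foot (a point): on the axis of the short foot at the case's underside, 28 mm above the bench (case x = +78, y = -98 mm). The foot's rounded end hangs 6 to 12 mm above the bench, differing every time and not shown by this point. Axes as the case.
- case_corner (a point): on the case's top straight above the short foot, 88 mm above the bench: press here (within 45 mm). Unwedged, more than 2 to 3 N here rocks the case down onto the short foot. Axes as the case.
- wedge: loose wooden wedge, 150 mm (its x) by 56 mm, 24 mm high at x = -75 mm, sloping to 2 mm at its thin end x = +75 mm; about 0.12 kg. Origin on the bench under its middle. Starts outside the case's -y side, pointing roughly at the short foot. Slides with about 1 N; once it bears on the foot the push rises fast (4 to 6 N is snug, over 9 N shifts the case) and friction holds it.
- offcut: bystander: plain rectangular wood offcut 80 x 36 x 18 mm lying flat (not the wedge); origin under its centre
- glue: bystander: white glue bottle, 48 mm diameter, 150 mm tall; origin at the centre of its base
- screwdriver: bystander: screwdriver lying on the bench, about 200 mm long
- tin: bystander: round green tin, 74 mm diameter, 100 mm tall; origin at the centre of its base
- jar: bystander: glass jar with steel lid, 70 mm diameter, 100 mm tall; origin at the centre of its base
- spool: bystander: turned wooden spool standing on end, 44 mm diameter, 55 mm tall; origin at the centre of its base

How it is judged:
By the outcome, as a careful person would: the job done as asked, in the order asked, and still so for the second after the job is handed in, with the robot touching nothing.
It also fails if it takes over 58 s, if anything falls off the work surface, if the arm or the gripper's body presses on something with over 40 N, if the wrist force passes 120 N, or if a joint passes its speed limit or range.

## Robot

A 6-joint arm with a two-finger parallel gripper is mounted at the origin on the work surface. World frame = base frame: x ahead of the robot, y to its left, z up, the work surface at z = 0. Lengths are in mm, angles in rad, forces in N, time in s.
With the tool pointing down it reaches from about 400 to 925 mm from the base axis. Payload 12.5 kg.
Tool frame: the origin (TCP) lies between the finger pads; the fingertips stand 25 mm ahead of it and the grasp point (between the pads) lies 6 mm ahead of it; z points along the fingers, y is the line along which they close (so a half turn about z gives the same grasp; the last joint's range is limited). The gripper opens to 95 mm and grips with 3 to 60 N. Pads are 20 mm wide; open, the fingers measure 119 mm over their backs; the gripper's body (75 mm by 180 mm) begins 59 mm behind the grasp point.
Start: joints at [-1.283, 0.491, 1.559, -0, 1.092, -0.106], TCP at [239.837, -577.17, 213.761] pointing down, gripper open.
Joint ranges: [-3.1, 3.1], [-0.84, 2.19], [0.05, 2.79], [-1.13, 4.28], [0.06, 2.93], [-2.69, 2.69]. Speed limits (rad/s): [2.22, 2.22, 2.79, 3.14, 3.14, 3.14].

## Interface

Orientations are given as [roll, pitch, yaw] about the fixed x, y, z axes, in that order (R = Rz(yaw) Ry(pitch) Rx(roll)).
In Python, from cell import state, read_camera, job_done, cut_out gives the robot as it stands. The module is installed in compiled form; this text tells all that it offers.
- The arm moves only by the tool jog_arm, never from a script. Its argument "motion" is a list of rows, each a list of 2 entries, a list of its own where there are three numbers: the shift along the tool's x, y, z in mm, then the turn about the tool's z in rad. A call has 1 to 5 rows; each row is the pose to reach, as a shift and turn from the pose commanded when the call began, along the tool's axes at that moment; what a row does not reach only later rows make up. A row lasts 1/10 s, in which the tool goes at most 50 mm and 8.59 degrees, less where a joint would pass 70% of its speed; a pose out of reach is approached as far as the arm can. A call with a gripper value outside its range is refused whole. "grip" is the closure, from 0 (fully open) to 1 (shut), set as the call begins (left out, the last holds). The fingers move at their own pace and stop on an object; the grip force is fixed at half the most. Time passes only in rows, so rows that repeat a pose let the fingers close. It gives the time, the measured TCP pose, the force, the opening and the grip force at its end, in the units of the state.
- state(): the state, without advancing time (a new reading comes with each control period).
- read_camera(name): name is "scene" or "top"; returns a dict with "img" (480x640x3 uint8, blue, green, red), "vertical_fov" (degrees; the focal length in pixels is half the picture's height over the tangent of half this angle, whatever the lens; pixels are square), "cx", "cy" (the principal point, pixels), "k1" (the pictures are not rectified: a ray, as slopes to the right and down, at radius r is drawn at 1 + k1 r^2 times it, then the intrinsics apply), "extrinsics" (4x4, takes a point from camera to world coordinates). Camera axes: x right, y up, looking along -z (the intrinsics and any distortion apply to the point x, -y, -z); pixel columns grow to the right and rows downward; lengths in mm; the calibration is good to about 2 mm. A picture is of the moment at which its call begins. There is no depth.
- job_done(): hands the job in; it is judged then, once.
Trained networks look in a picture, given as the dict that the camera call returned (one of the last four; its "shot" number tells which), for a name from the list of things; names that differ only in an ending like _2 or _b are one class to them, and where a whole thing is asked for, a point or a joint stands for the part that bears it (a point fixed in the world has none). Each returns a list of dicts, best first, with "p" (0 to 1); they miss things now and then, are a little off and sometimes report something else, mostly with a low value. They report only what shows in the picture. A call takes as long as a camera call.
- cut_out(name, picture): "region" (480x640 bool, what is visible of it) and "box" ([left, top, right, bottom] in pixels, round what is visible of it).
The state is a dict: "t": time; "joints": joint angles; "qvel": joint speeds; "tau": joint torques, N m; "eef_pos": TCP position; "tcp_rot": TCP orientation; "ft_force": force on the tool from outside, world axes, zero at the start; "moment": the same for the moment, N m; "opening": opening from 0.0 (shut) to 1.0 (fully open); "grip_force": force on a finger pad.
Only numpy, scipy, OpenCV 4.12 (cv2) and the standard library are available. Lean on these libraries where they do the work, as an engineer would, in place of code of your own. Each camera call takes 0.05 s, during which the arm holds its last target. There are 200 camera calls.

## Working session

There is one attempt and no reset: what is moved stays moved. The work goes in short steps, Python scripts to look and compute and a tool call to move; the robot and the scene stay as the last step left them, time stands still between calls to the robot, and variables do not carry over. Pictures are saved under pics/ and viewed, at most 10 in all, crops included, and the job is handed in when it is done.

Besides the shell and the picture viewer there is one more tool, called after "Request:" as name([rows], argument=value, ...), one row to a line, values as JSON. jog_arm: Moves the arm, as the interface text tells. Its arguments: {"type":"object","properties":{"motion":{"type":"array"},"grip":{"type":"number"}},"required":["motion"]}

```bash
mkdir -p pics
cat > h.py <<'E'
import numpy as np,cv2
from cell import state,read_camera,job_done,cut_out
def ray(c,px):
    px=np.atleast_2d(np.array(px,float)); f=240/np.tan(np.radians(c["vertical_fov"])/2)
    d=(px-[c["cx"],c["cy"]])/f; u=d.copy()
    for _ in range(20): u=d/(1+c["k1"]*(u**2).sum(1,keepdims=True))
    E=np.array(c["extrinsics"]); v=np.c_[u[:,0],-u[:,1],-np.ones(len(u))]
    return E[:3,3],v@E[:3,:3].T
def atz(c,px,z):
    o,v=ray(c,px); return o+v*((z-o[2])/v[:,2])[:,None]
def proj(c,P):
    P=np.atleast_2d(np.array(P,float)); E=np.array(c["extrinsics"]); q=(P-E[:3,3])@E[:3,:3]
    u=np.c_[q[:,0],-q[:,1]]/(-q[:,2:]); u=u*(1+c["k1"]*(u**2).sum(1,keepdims=True))
    f=240/np.tan(np.radians(c["vertical_fov"])/2); return u*f+[c["cx"],c["cy"]]
E
python3 - <<'E'
from h import *
for n in("scene","top"):
    c=read_camera(n); cv2.imwrite(f"pics/{n}1.png",c["img"])
    print(n,np.round(c["extrinsics"],2).tolist(),c["vertical_fov"])
    for k in("case","wedge","offcut","glue","screwdriver","tin","jar","spool"):
        for r in cut_out(k,c)[:1]:
            m=r["region"].astype(np.uint8); cs,_=cv2.findContours(m,0,2); q=max(cs,key=cv2.contourArea)
            b=cv2.boxPoints(cv2.minAreaRect(q)); print(k,round(r["p"],2),r["box"],b.round().tolist(), atz(c,b,0)[:,:2].round().tolist() if n=="top" else "")
E
```

```text
scene [[-0.87, -0.42, 0.27, 895.56], [0.5, -0.72, 0.49, 562.43], [-0.01, 0.56, 0.83, 1096.41], [0.0, 0.0, 0.0, 1.0]] 47.54722091199512
case 0.71 [307.6, 214.3, 350.9, 269.4] [[309.0, 222.0], [329.0, 210.0], [356.0, 256.0], [335.0, 268.0]] 
wedge 0.8 [307.7, 216.2, 353.4, 266.9] [[308.0, 222.0], [330.0, 210.0], [356.0, 257.0], [334.0, 270.0]] 
offcut 0.92 [373.7, 216.0, 397.4, 243.8] [[370.0, 220.0], [383.0, 210.0], [402.0, 237.0], [389.0, 246.0]] 
glue 0.83 [319.9, 301.7, 343.8, 343.2] [[320.0, 300.0], [343.0, 300.0], [343.0, 345.0], [320.0, 345.0]] 
screwdriver 0.56 [264.5, 227.6, 300.9, 297.8] [[264.0, 231.0], [275.0, 226.0], [304.0, 294.0], [294.0, 299.0]] 
tin 0.79 [254.2, 107.5, 286.8, 149.6] [[254.0, 105.0], [282.0, 102.0], [286.0, 147.0], [259.0, 149.0]] 
jar 0.65 [466.0, 377.4, 514.3, 426.4] [[458.0, 408.0], [491.0, 369.0], [522.0, 395.0], [489.0, 434.0]] 
spool 0.68 [430.2, 406.7, 456.8, 436.7] [[426.0, 427.0], [443.0, 401.0], [463.0, 415.0], [446.0, 440.0]] 
top [[-0.01, 1.0, -0.07, 501.46], [-1.0, -0.01, 0.0, -9.97], [0.0, 0.07, 1.0, 1222.75], [0.0, 0.0, 0.0, 1.0]] 50.9093
[... 667 characters left out ...]
 [599.0, 141.0]]
screwdriver 0.67 [306.4, 207.6, 389.8, 224.7] [[316.0, 216.0], [318.0, 206.0], [388.0, 216.0], [386.0, 226.0]] [[639.0, 4.0], [665.0, 0.0], [639.0, -171.0], [613.0, -167.0]]
tin 0.59 [487.7, 266.1, 532.3, 298.5] [[488.0, 265.0], [530.0, 265.0], [530.0, 297.0], [488.0, 297.0]] [[517.0, -417.0], [516.0, -524.0], [437.0, -522.0], [438.0, -415.0]]
jar 0.93 [115.1, 279.6, 156.1, 308.5] [[116.0, 280.0], [156.0, 280.0], [156.0, 309.0], [116.0, 309.0]] [[485.0, 500.0], [485.0, 398.0], [414.0, 397.0], [413.0, 499.0]]
spool 0.92 [136.9, 249.4, 157.6, 265.1] [[135.0, 247.0], [159.0, 247.0], [159.0, 264.0], [135.0, 264.0]] [[566.0, 452.0], [566.0, 391.0], [524.0, 391.0], [524.0, 452.0]]
```

View pics/scene1.png

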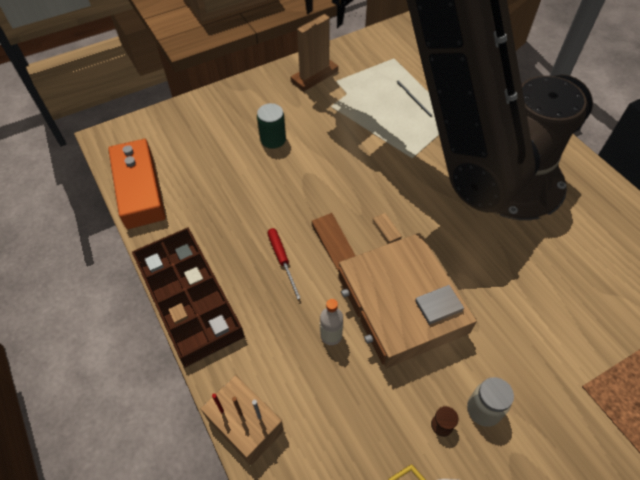

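View pics/top1.png

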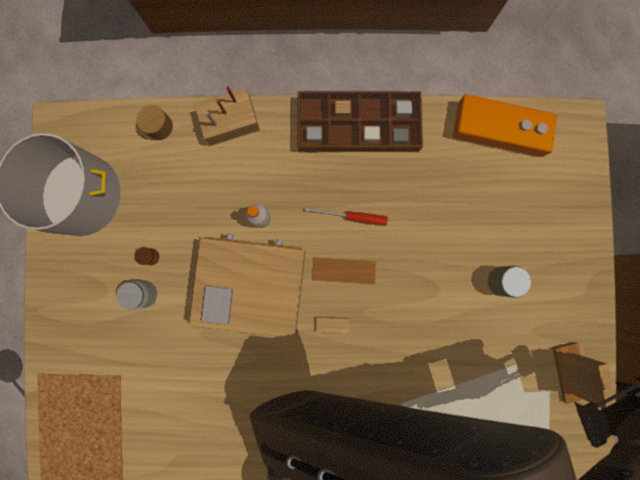

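The top view shows the case, with its corners at about (201,238), (304,247), (296,335) and (190,327). The wedge is right of it at (313–377, 258–285) with its thin end to the left, towards the short foot near the case's upper-right corner. The offcut is at (333,325). Next I'll fit models to the outlines.

```bash
cat >> h.py <<'E'
from scipy.optimize import minimize
def hullmask(c,pts,s=4):
    h=cv2.convexHull(proj(c,pts).astype(np.float32)); m=np.zeros((480*s,640*s),np.uint8)
    cv2.fillPoly(m,[np.int32(np.round((h+.5)*s))],1); return cv2.resize(m.astype(np.float32),(640,480),interpolation=cv2.INTER_AREA)
def place(P,q):
    a=q[2]; R=np.array([[np.cos(a),-np.sin(a)],[np.sin(a),np.cos(a)]]); return np.c_[P[:,:2]@R.T+q[:2],P[:,2]]
def fit(cs,ms,P,q0):
    f=lambda q:-np.mean([np.minimum(m,h).sum()/np.maximum(m,h).sum() for c,m in zip(cs,ms) for h in [hullmask(c,place(P,[q[0],q[1],q[2]/100]))]])
    x0=np.array([q0[0],q0[1],q0[2]*100]); S=np.vstack([x0,x0+[12,0,0],x0+[0,12,0],x0+[0,0,8]])
    r=minimize(f,x0,method="Nelder-Mead",options=dict(initial_simplex=S,xatol=.1,fatol=1e-4)); return np.r_[r.x[:2],r.x[2]/100],-r.fun
CASE=np.array([[x,y,z] for x in(-100,100) for y in(-120,120) for z in(28,88)],float)
WEDGE=np.array([[-75,y,z] for y in(-28,28) for z in(0,24)]+[[75,y,z] for y in(-28,28) for z in(0,2)],float)
def find(n,P,q0,cams=("scene","top"),near=60):
    cs=[];ms=[]
    for k in cams:
        c=read_camera(k); g=proj(c,[[q0[0],q0[1],P[:,2].mean()]])[0]
        h0=hullmask(c,place(P,q0))
        best=max(cut_out(n,c),key=lambda r:np.minimum(r["region"],h0).sum()/np.maximum(r["region"],h0).sum(),default=None)
        if best is None: print(n,"none in",k); continue
        m=cv2.morphologyEx(best["region"].astype(np.uint8),cv2.MORPH_OPEN,np.ones((9,9)))
        r=fit([c],[m],P,q0); print(n,k,best["p"],np.round(r[0],3),round(r[1],3)); cs.append(c);ms.append(m)
    r=fit(cs,ms,P,q0); print(n,"both",np.round(r[0],3),round(r[1],3)); return r[0],cs
E
python3 - <<'E'
from h import *
q,_=find("case",CASE,[470,170,-.1]); w,cs=find("wedge",WEDGE,[507,-64,1.5])
c=cs[-1]; im=c["img"].copy()
for c in cs:
    im=c["img"].copy()
    for P,a in((CASE,q),(WEDGE,w)):
        cv2.polylines(im,[np.int32(cv2.convexHull(proj(c,place(P,a)).astype(np.float32)))],1,(255,0,255),1)
    x,y=proj(c,[[510,30,40]])[0].astype(int); cv2.imwrite(f"pics/f{len(im)}_{c['shot']}.png",cv2.resize(im[y-90:y+90,x-130:x+130],None,fx=3,fy=3)); print(c["shot"])
f=place(np.array([[78.,-98,0]]),q)[0]; print("foot",f.round(1), "foot in wedge",place(np.array([[f[0]-w[0],f[1]-w[1],0]]),[0,0,-w[2]])[0].round(1))
s=state(); print({k:np.round(s[k],3).tolist() for k in s})
E
ls pics
```

```text
case scene 0.64 [ 4.69355e+02  1.62152e+02 -1.10000e-01] 0.969
case top 0.83 [ 4.69117e+02  1.61418e+02 -1.23000e-01] 0.966
case both [ 4.68694e+02  1.61545e+02 -1.11000e-01] 0.966
wedge scene 0.86 [505.624 -84.145   1.467] 0.76
wedge top 0.81 [506.823 -60.849   1.504] 0.966
wedge both [506.928 -61.625   1.497] 0.85
5
6
foot [535.4  55.5   0. ] foot in wedge [118.9 -19.7   0. ]
{'t': 1.3, 'joints': [-1.283, 0.491, 1.559, 0.0, 1.092, -0.106], 'qvel': [-0.001, -0.0, -0.001, -0.001, 0.0, 0.002], 'tau': [0.001, -61.248, -25.843, 0.069, 0.044, -0.0], 'eef_pos': [239.843, -577.158, 213.757], 'tcp_rot': [3.142, -0.0, 0.394], 'ft_force': [-0.55, 0.317, 0.06], 'moment': [-0.029, -0.052, -0.004], 'grip_force': 0.0, 'opening': 1.0}
f480_5.png
f480_6.png
scene1.png
top1.png
```

Request:
jog_arm([
  [[382,-382,64],-1.11],
  [[382,-382,64],-1.11],
  [[382,-382,64],-1.11],
  [[382,-382,64],-1.11],
  [[382,-382,64],-1.11],
], grip=1)

```text
t: 1.8
eef_pos: [334.9, -345.9, 184.3]
tcp_rot: [3.141, 0.0, 1.149]
ft_force: [1.3, -0.3, 0.6]
opening: 0.639
grip_force: 0.0
```

```bash
cat > go.py <<'E'
import sys,numpy as np
from cell import state
s=state(); p=np.array(s["eef_pos"]); a=s["tcp_rot"][2]; x,y,z,t=map(float,sys.argv[1:5]); d=np.array([x,y,z])-p
print("t",s["t"],p.round(1),np.round(s["tcp_rot"],3),"F",np.round(s["ft_force"],2))
print("shift",round(d[0]*np.cos(a)+d[1]*np.sin(a),1),round(d[0]*np.sin(a)-d[1]*np.cos(a),1),round(-d[2],1),"turn",round(-((t-a+np.pi)%(2*np.pi)-np.pi),3))
E
python3 go.py 445.5 -77.8 150 1.504
```

```text
t 1.8 [ 334.9 -345.9  184.3] [3.141 0.    1.149] F [ 1.25 -0.35  0.61]
shift 289.9 -8.8 34.3 turn -0.355
```

View pics/f480_6.png

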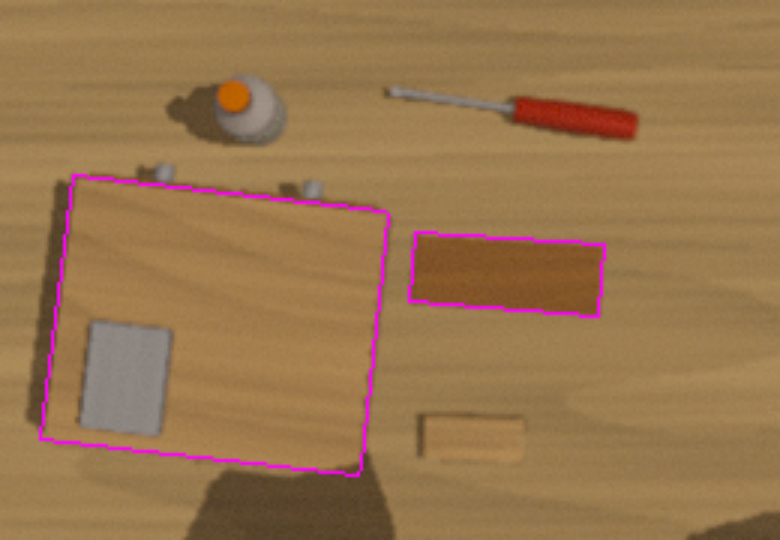

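The overlay matches both outlines: the case top spans (40–390, 175–475) in the crop and the wedge (410–605, 232–317). I'll carry on to the wedge's side.

Request:
jog_arm([
  [[290,-9,34],-0.355],
  [[290,-9,34],-0.355],
  [[290,-9,34],-0.355],
  [[290,-9,34],-0.355],
  [[290,-9,34],-0.355],
])

```text
t: 2.3
eef_pos: [430.9, -116.8, 155.3]
tcp_rot: [3.141, 0.0, 1.499]
ft_force: [1.0, 0.4, -0.3]
opening: 0.214
grip_force: 0.0
```

```bash
python3 go.py 445.5 -77.8 31 1.504
```

```text
t 2.3 [ 430.9 -116.8  155.3] [3.141 0.    1.499] F [ 1.01  0.42 -0.25]
shift 39.9 11.7 124.3 turn -0.005
```

Request:
jog_arm([
  [[40,12,0],-0.005],
  [[40,12,40],-0.005],
  [[40,12,80],-0.005],
  [[40,12,100],-0.005],
  [[40,12,100],-0.005],
])

```text
t: 2.8
eef_pos: [444.3, -79.1, 53.3]
tcp_rot: [-3.138, -0.001, 1.504]
ft_force: [0.9, 0.4, 0.3]
opening: 0.003
grip_force: 0.0
```

```bash
python3 go.py 445.5 -77.8 33 1.504
```

```text
t 2.8 [444.3 -79.1  53.3] [-3.138e+00 -1.000e-03  1.504e+00] F [0.91 0.37 0.33]
shift 1.4 1.2 20.3 turn 0.0
```

Request:
jog_arm([
  [[1,1,20],0],
  [[1,1,20],0],
  [[1,10,20],0],
  [[1,18,20],0],
  [[1,22,20],0],
])

```text
t: 3.3
eef_pos: [468.9, -80.4, 36.3]
tcp_rot: [3.139, 0.001, 1.504]
ft_force: [-0.4, -0.6, -0.1]
opening: 0.003
grip_force: 0.0
```

Request:
jog_arm([
  [[0,4,0],0],
  [[0,8,0],0],
  [[0,12,0],0],
  [[0,16,0],0],
  [[0,19,0],0],
])

```text
t: 3.8
eef_pos: [486.5, -81.4, 35.2]
tcp_rot: [3.142, 0.0, 1.504]
ft_force: [-0.2, 0.2, 0.2]
opening: 0.001
grip_force: 0.0
```

Request:
jog_arm([
  [[0,0,0],0],
  [[0,-5,0],0],
  [[0,-10,-10],0],
  [[0,-10,-40],0],
  [[-50,-10,-90],0],
])

```text
t: 4.3
eef_pos: [472.5, -113.8, 111.3]
tcp_rot: [-3.139, -0.001, 1.507]
ft_force: [0.9, 0.3, 0.2]
opening: 0.002
grip_force: 0.0
```

Request:
jog_arm([
  [[-50,0,0],0],
  [[-100,20,0],0],
  [[-130,40,0],0],
  [[-130,40,0],0],
  [[-130,40,0],0],
], grip=0.65)

```text
t: 4.8
eef_pos: [504.3, -248.5, 110.7]
tcp_rot: [-3.141, -0.0, 1.502]
ft_force: [0.5, 1.1, -0.7]
opening: 0.333
grip_force: 0.0
```

```bash
python3 - <<'E'
from h import *
w,cs=find("wedge",WEDGE,[527,-64,1.5],("top",))
cv2.imwrite("pics/t2.png",cs[0]["img"])
f=np.array([535.4,55.5]); print("foot in wedge",place(np.array([[f[0]-w[0],f[1]-w[1],0]]),[0,0,-w[2]])[0].round(1))
print("push start",place(np.array([[-75-10-15,0,0]]),w))
E
python3 go.py 520 -165 36 1.504
```

```text
wedge top 0.57 [506.152 -61.432   1.508] 0.953
wedge both [506.152 -61.432   1.508] 0.953
foot in wedge [118.5 -21.8   0. ]
push start [[ 499.84620092 -161.23331991    0.        ]]
t 4.9 [ 504.2 -247.3  110.8] [-3.141 -0.     1.504] F [-0.35 -0.41  0.04]
shift 83.2 10.2 74.8 turn 0.0
```

View pics/t2.png

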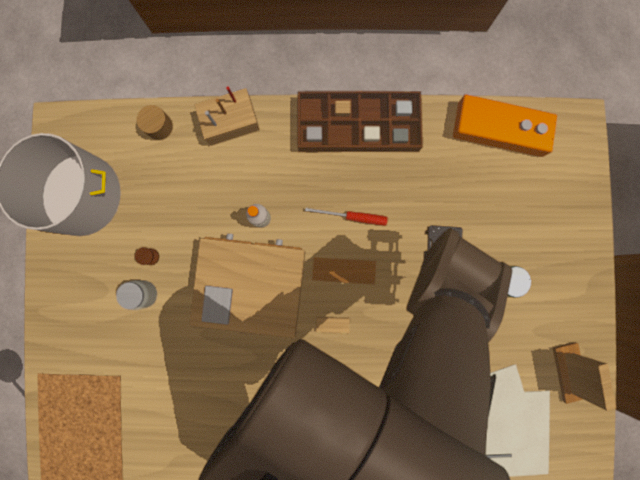

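The wedge hasn't moved; it is still at (313–377, 258–285). I'll look closely at it in the scene view, in case its thin end points the other way.

Run:
```python
from h import *
c=read_camera("scene"); im=cv2.imread("pics/scene1.png"); o=[]
for a in (None,1.508,1.508-np.pi):
    k=cv2.resize(im[195:285,285:405],None,fx=3.3*2,fy=3.3*2,interpolation=cv2.INTER_CUBIC)
    if a:
        p=(proj(c,place(WEDGE,[506.5,-61,a]))-[285,195]+.5)*6.6
        for i,j in((0,1),(2,3),(0,2),(1,3),(4,5),(6,7),(4,6),(5,7),(1,5),(3,7),(0,4),(2,6)): cv2.line(k,tuple(map(int,p[i])),tuple(map(int,p[j])),(255,0,255),1)
    o.append(cv2.resize(k[:,:],(390,293)))
cv2.imwrite("pics/s3.png",np.vstack([np.hstack(o[:2]),np.hstack([o[2],o[0]])]))
```

```text
(no output)
```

View pics/s3.png

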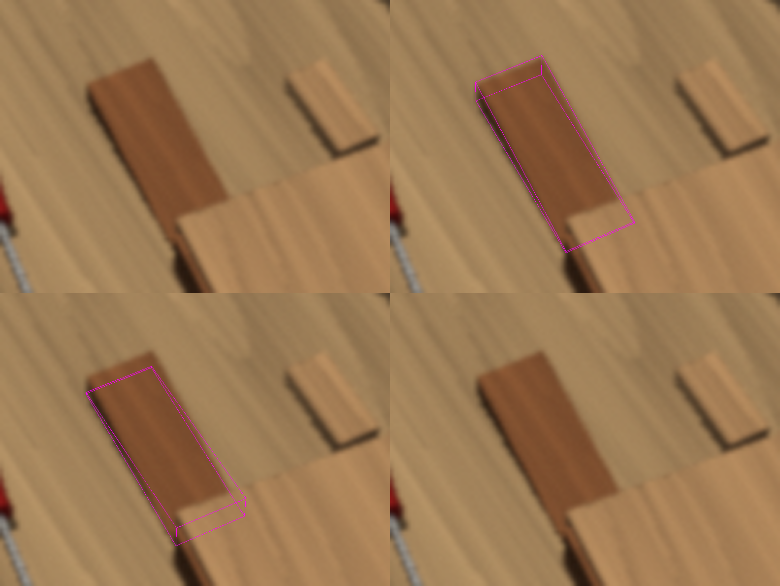

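The thin end does point at the case, since the overlay with yaw 1.5 matches. The closed fingertips must therefore have passed over the wedge. I'll repeat the side push lower and take a picture at the contact pose.

Request:
jog_arm([
  [[0,-20,0],0],
  [[40,-70,0],0],
  [[80,-70,0],0],
  [[120,-70,0],0],
  [[162,-70,0],0],
], grip=1)

```text
t: 5.45
eef_pos: [445.1, -79.9, 111.1]
tcp_rot: [3.141, 0.0, 1.504]
ft_force: [1.6, 0.2, -0.9]
opening: 0.015
grip_force: 0.0
```

Request:
jog_arm([
  [[0,0,0],0],
  [[0,0,40],0],
  [[0,0,70],0],
  [[0,0,75],0],
  [[0,0,75],0],
])

```text
t: 5.95
eef_pos: [445.6, -81.9, 35.5]
tcp_rot: [-3.14, -0.0, 1.504]
ft_force: [0.0, -0.5, -0.1]
opening: 0.004
grip_force: 0.0
```

```bash
python3 go.py 465 -80 28 1.508
python3 - <<'E'
from h import *
c=read_camera("scene"); im=c["img"]; cv2.circle(im,tuple(map(int,proj(c,[[445.5,-80,10]])[0])),1,(255,0,255),-1)
cv2.imwrite("pics/s4.png",cv2.resize(im[150:290,285:455],None,fx=4,fy=4,interpolation=cv2.INTER_CUBIC))
E
```

```text
t 5.95 [445.6 -81.9  35.5] [-3.14  -0.     1.504] F [ 0.01 -0.51 -0.13]
shift 3.2 19.2 7.5 turn -0.004
```

View pics/s4.png

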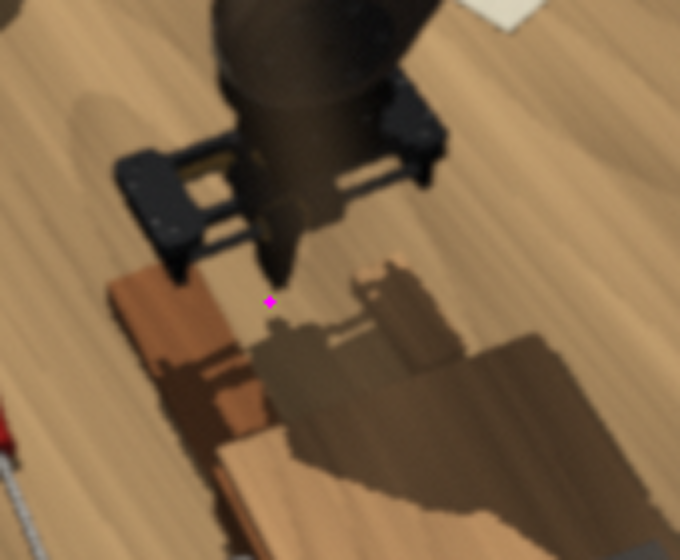

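The fingertip shows at (280,285) in the crop, beside the wedge and still visibly above my z=10 mark at (270,302). I'll go lower and then push.

Request:
jog_arm([
  [[2,0,5],0],
  [[2,0,7],0],
  [[2,8,7],0],
  [[2,15,7],0],
  [[2,20,7],0],
])

```text
t: 6.5
eef_pos: [467.3, -81.6, 28.9]
tcp_rot: [3.14, 0.0, 1.504]
ft_force: [0.1, 0.3, -0.1]
opening: 0.006
grip_force: 0.0
```

Request:
jog_arm([
  [[0,2,0],0],
  [[0,4,0],0],
  [[0,6,0],0],
  [[0,8,0],0],
  [[0,10,0],0],
])

```text
t: 7.0
eef_pos: [476.2, -82.0, 28.6]
tcp_rot: [-3.141, 0.0, 1.504]
ft_force: [0.9, 0.3, -0.2]
opening: 0.004
grip_force: 0.0
```

Run:
```python
from h import *
print(state()["eef_pos"],state()["ft_force"])
w,cs=find("wedge",WEDGE,[512,-62,1.5],("top",))
c=cs[0];im=c["img"]; a=im[190:350,290:450]; c=read_camera("scene"); im=c["img"]; b=im[160:280,290:410]
cv2.imwrite("pics/t5.png",np.hstack([cv2.resize(a,(400,400),interpolation=2),cv2.resize(b,(400,400),interpolation=2)]))
```

```text
[476.184278   -82.03129129  28.55626432] [ 0.86979548  0.28676314 -0.16541981]
wedge top 0.83 [512.559 -44.963   1.636] 0.267
wedge both [512.559 -44.963   1.636] 0.267
```

View pics/t5.png

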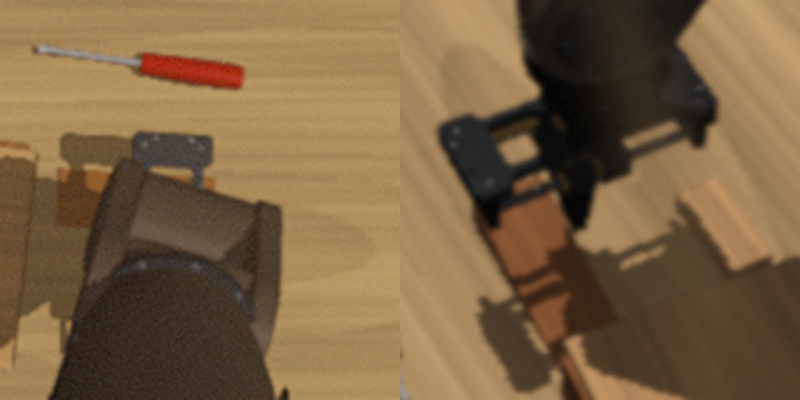

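Request:
jog_arm([
  [[0,3,1],0],
  [[0,6,2],0],
  [[0,8,2],0],
  [[0,10,2],0],
  [[0,12,2],0],
])

```text
t: 7.65
eef_pos: [488.2, -82.8, 26.6]
tcp_rot: [-3.142, 0.0, 1.504]
ft_force: [0.2, 0.4, -0.4]
opening: 0.004
grip_force: 0.0
```

Run:
```python
from h import *
print(state()["eef_pos"],state()["ft_force"])
a=cv2.imread("pics/scene1.png")[160:280,290:410]
c=read_camera("scene"); im=c["img"]; b=im[160:280,290:410]
cv2.imwrite("pics/t6.png",np.hstack([cv2.resize(a,(400,400),interpolation=2),cv2.resize(b,(400,400),interpolation=2)]))
```

```text
[488.24708439 -82.83604957  26.55220611] [ 0.21707842  0.43802997 -0.38161576]
```

View pics/t6.png

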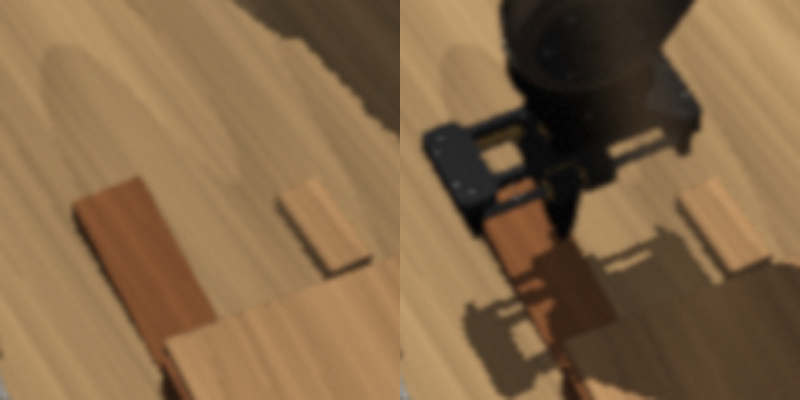

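In the right half the finger ends at (562,238), overlapping the wedge, and the wedge's right edge hasn't moved. I'll solve for the fingertip height along that ray.

Run:
```python
from h import *
c=read_camera("scene")
for z in (0,5,10,20,30): print(z,proj(c,[[488.2,-82.8,z]])[0].round(1), ((proj(c,[[488.2,-82.8,z]])[0]-[290,160])*3.333).round())
print("wedge edge",((proj(c,place(np.array([[-21.,28,0],[-21,28,16],[-21,-28,16],[75,28,2]]),[506.5,-61,1.505]))-[290,160])*3.333).round().tolist())
for n in ("gripper","wedge"):
    try: print(n,[(r["p"],r["box"]) for r in cut_out(n,c)])
    except Exception as e: print(e)
```

```text
0 [336.6 234.3] [155. 248.]
5 [336.7 233.2] [156. 244.]
10 [336.7 232. ] [156. 240.]
20 [336.8 229.6] [156. 232.]
30 [336.9 227.2] [156. 224.]
wedge edge [[170.0, 244.0], [171.0, 232.0], [102.0, 260.0], [232.0, 342.0]]
it knows: case, case_corner, case_foot, glue, jar, offcut, screwdriver, spool, tin, wedge
wedge [(0.61, [311.2, 216.6, 354.1, 269.3])]
```

The wedge's left edge seems to have shifted about 6 px left in the crop, so contact may have only just started. I'll push on 10 mm, retract and measure.

Request:
jog_arm([
  [[5,3,0],0],
  [[5,5,0],0],
  [[5,7,0],0],
  [[5,9,0],0],
  [[5,11,0],0],
])

```text
t: 8.3
eef_pos: [499.6, -78.6, 26.5]
tcp_rot: [3.142, 0.0, 1.504]
ft_force: [-0.5, -0.7, 0.2]
opening: 0.004
grip_force: 0.0
```

Request:
jog_arm([
  [[0,0,0],0],
  [[0,-8,0],0],
  [[0,-15,-20],0],
  [[-40,-15,-60],0],
  [[-90,-15,-90],0],
])

```text
t: 8.8
eef_pos: [478.4, -154.8, 110.0]
tcp_rot: [-3.141, -0.0, 1.506]
ft_force: [1.4, -0.2, 0.2]
opening: -0.0
grip_force: 0.0
```

Request:
jog_arm([
  [[-40,0,0],0],
  [[-80,0,0],0],
  [[-100,20,0],0],
  [[-100,20,0],0],
])

```text
t: 9.2
eef_pos: [493.1, -258.8, 108.7]
tcp_rot: [3.14, 0.001, 1.501]
ft_force: [0.0, -0.2, 0.2]
opening: 0.002
grip_force: 0.0
```

```bash
python3 - <<'E'
from h import *
w,cs=find("wedge",WEDGE,[512,-62,1.5])
f=np.array([535.4,55.5]); d=f-w[:2]
E
python3 go.py 450 -80 31 1.504
```

```text
wedge scene 0.95 [508.213 -67.136   1.46 ] 0.783
wedge top 0.67 [506.495 -61.621   1.501] 0.953
wedge both [506.773 -61.187   1.494] 0.861
t 9.4 [ 491.7 -255.   108.5] [-3.141e+00 -1.000e-03  1.504e+00] F [-1.07  0.64  0.7 ]
shift 171.9 -53.2 77.5 turn 0.0
```

The wedge still hasn't moved, although the TCP was nominally well inside its footprint. I'll probe the open bench to find the true fingertip height.

Request:
jog_arm([
  [[0,0,40],0],
  [[0,0,76],0],
  [[0,0,80],0],
  [[0,0,82],0],
  [[0,0,82],0],
])

```text
t: 9.9
eef_pos: [492.9, -256.0, 27.9]
tcp_rot: [3.141, 0.001, 1.504]
ft_force: [0.5, 0.1, -0.0]
opening: 0.005
grip_force: 0.0
```

Request:
jog_arm([
  [[0,0,1],0],
  [[0,0,2],0],
  [[0,0,2],0],
])

```text
t: 10.2
eef_pos: [492.7, -256.2, 25.3]
tcp_rot: [3.141, 0.001, 1.504]
ft_force: [-0.1, -0.3, 0.5]
opening: 0.003
grip_force: 0.0
```

Request:
jog_arm([
  [[0,0,1],0],
  [[0,0,2],0],
  [[0,0,2],0],
])

```text
t: 10.5
eef_pos: [492.4, -256.1, 22.6]
tcp_rot: [-3.141, -0.0, 1.504]
ft_force: [0.3, -0.3, 0.4]
opening: 0.004
grip_force: 0.0
```

Request:
jog_arm([
  [[0,0,1],0],
  [[0,0,2],0],
  [[0,0,3],0],
  [[0,0,3],0],
])

```text
t: 10.9
eef_pos: [492.4, -256.1, 19.5]
tcp_rot: [-3.141, -0.0, 1.504]
ft_force: [0.1, -0.3, -0.3]
opening: 0.008
grip_force: 0.0
```

Request:
jog_arm([
  [[0,0,1],0],
  [[0,0,2],0],
  [[0,0,3],0],
  [[0,0,3],0],
])

```text
t: 11.3
eef_pos: [492.4, -256.0, 16.5]
tcp_rot: [-3.141, -0.0, 1.504]
ft_force: [-0.2, -0.0, 0.1]
opening: 0.006
grip_force: 0.0
```

Request:
jog_arm([
  [[0,0,1],0],
  [[0,0,2],0],
  [[0,0,2],0],
])

```text
t: 11.6
eef_pos: [492.4, -256.1, 14.6]
tcp_rot: [-3.141, -0.0, 1.504]
ft_force: [0.9, -0.0, 0.3]
opening: 0.002
grip_force: 0.0
```

Request:
jog_arm([
  [[0,0,1],0],
  [[0,0,2],0],
  [[0,0,2],0],
])

```text
t: 11.9
eef_pos: [492.4, -256.1, 12.6]
tcp_rot: [-3.141, -0.0, 1.504]
ft_force: [-0.2, 0.4, 0.1]
opening: 0.005
grip_force: 0.0
```

Request:
jog_arm([
  [[0,0,1],0],
  [[0,0,2],0],
  [[0,0,2],0],
])

```text
t: 12.2
eef_pos: [492.4, -256.1, 10.6]
tcp_rot: [-3.141, -0.0, 1.504]
ft_force: [0.2, 0.1, -0.0]
opening: 0.005
grip_force: 0.0
```

Request:
jog_arm([
  [[0,0,1],0],
  [[0,0,2],0],
  [[0,0,2],0],
])

```text
t: 12.5
eef_pos: [492.5, -256.1, 8.6]
tcp_rot: [-3.141, -0.0, 1.504]
ft_force: [0.1, 0.8, 0.1]
opening: 0.006
grip_force: 0.0
```

Still no contact, so I'll look before going lower.

Run:
```python
from h import *
c=read_camera("scene"); im=c["img"].copy()
for z,col in((0,(255,0,255)),(25,(255,255,0)),(50,(0,255,255))):
    p=proj(c,[[492.4,-256.1,z]])[0]; print(z,p.round(1))
    for dx in(-20,20): 
        p2=proj(c,[[492.4+dx,-256.1,z]])[0]; cv2.circle(im,tuple(np.int32(np.round(p2))),0,col,-1)
x,y=map(int,proj(c,[[492.4,-256.1,20]])[0]); t=read_camera("top"); u,v=map(int,proj(t,[[492.4,-256.1,20]])[0])
a=cv2.resize(im[y-50:y+50,x-50:x+50],(400,400),interpolation=2); b=cv2.resize(t["img"][v-60:v+60,u-60:u+60],(400,400),interpolation=2)
cv2.imwrite("pics/p7.png",np.hstack([a,b])); print(x,y,u,v); s=state(); print(s["joints"],s["tau"])
```

```text
0 [301.2 187.6]
25 [300.9 181.4]
50 [300.5 174.9]
300 182 425 275
[-5.98459869e-01  6.81026737e-01  1.90076695e+00 -1.22761597e-04
  5.59834583e-01 -5.31367560e-01] [-7.78348494e-04 -6.07627130e+01 -1.35391715e+01  2.78715324e-02
  6.85095764e-02  7.94935403e-06]
```

View pics/p7.png

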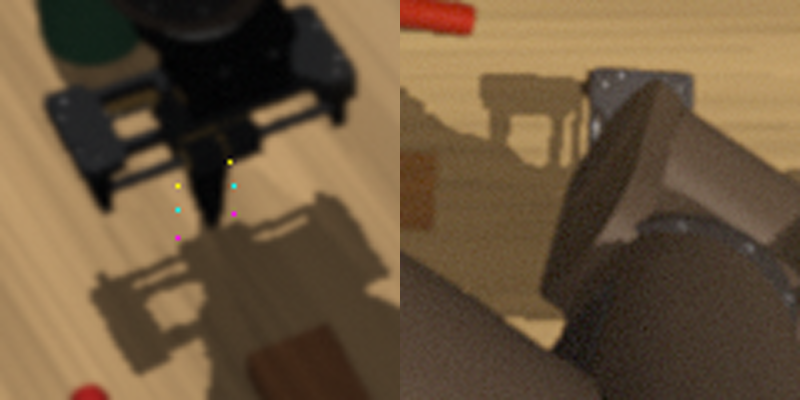

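The finger tip at (212,225) is almost at bench level (z=0 is at about (206,226)). The tip therefore stands only about 8 mm ahead of the reported TCP, not 25 mm. I'll probe for the exact contact.

Request:
jog_arm([
  [[0,0,1],0],
  [[0,0,1],0],
])

```text
t: 12.8
eef_pos: [492.4, -256.1, 7.6]
tcp_rot: [-3.142, 0.0, 1.504]
ft_force: [0.7, -0.6, -0.2]
opening: 0.004
grip_force: 0.0
```

Request:
jog_arm([
  [[0,0,1],0],
  [[0,0,1],0],
])

```text
t: 13.0
eef_pos: [492.5, -256.1, 6.6]
tcp_rot: [-3.141, 0.0, 1.504]
ft_force: [0.3, -0.5, -0.6]
opening: 0.006
grip_force: 0.0
```

Request:
jog_arm([
  [[0,0,1],0],
  [[0,0,1],0],
])

```text
t: 13.2
eef_pos: [492.5, -256.1, 5.6]
tcp_rot: [-3.142, -0.0, 1.504]
ft_force: [-1.0, -0.1, 0.4]
opening: 0.006
grip_force: 0.0
```

Request:
jog_arm([
  [[0,0,1],0],
  [[0,0,1],0],
])

```text
t: 13.4
eef_pos: [492.4, -256.1, 4.6]
tcp_rot: [-3.141, 0.0, 1.504]
ft_force: [-0.0, -0.3, -0.1]
opening: 0.007
grip_force: 0.0
```

Request:
jog_arm([
  [[0,0,1],0],
  [[0,0,1],0],
])

```text
t: 13.6
eef_pos: [492.5, -256.1, 3.6]
tcp_rot: [-3.142, 0.0, 1.504]
ft_force: [0.0, -0.1, -0.0]
opening: 0.003
grip_force: 0.0
```

Request:
jog_arm([
  [[0,0,1],0],
  [[0,0,1],0],
])

```text
t: 13.8
eef_pos: [492.5, -256.1, 2.6]
tcp_rot: [-3.142, 0.0, 1.504]
ft_force: [0.5, -0.9, -0.4]
opening: 0.004
grip_force: 0.0
```

Request:
jog_arm([
  [[0,0,1],0],
  [[0,0,1],0],
])

```text
t: 14.0
eef_pos: [492.5, -256.1, 1.6]
tcp_rot: [-3.142, 0.0, 1.504]
ft_force: [0.0, -0.4, -0.5]
opening: 0.006
grip_force: 0.0
```

Request:
jog_arm([
  [[0,0,1],0],
  [[0,0,1],0],
])

```text
t: 14.2
eef_pos: [492.4, -256.1, 0.6]
tcp_rot: [-3.141, -0.0, 1.504]
ft_force: [0.3, 0.5, 0.0]
opening: 0.004
grip_force: 0.0
```

No force at all, even at TCP z = 0.6. I'll use the last picture's pixels to check the height of the gripper body against the reported pose.

Run:
```python
from h import *
c=read_camera("scene"); im=c["img"]; old=cv2.imread("pics/p7.png")
R=np.array([[np.cos(1.504),np.sin(1.504)],[np.sin(1.504),-np.cos(1.504)]]).T  # cols toolx, tooly
for ty in(-90,90):
  for tx in(-37,37):
    for z in(45,62,80):
        xy=np.array([492.4,-256.1])+R@[tx,ty]; p=proj(c,[[*xy,z]])[0]; print(ty,tx,z,((p-[250,132])*4).round().tolist())
# image motion of gripper for the 8 mm descent
a=cv2.resize(im[132:232,250:350],(400,400),interpolation=2); cv2.imwrite("pics/p8.png",np.hstack([old[:,:400],a]))
g=lambda m:cv2.cvtColor(m,6).astype(np.float32)
for n,(r0,r1,c0,c1) in dict(body=(60,140,40,120),right=(20,100,290,350),tip=(190,235,190,240)).items():
    T=g(old)[r0:r1,c0:c1]; r=cv2.matchTemplate(g(a),T,5); _,v,_,l=cv2.minMaxLoc(r); print(n,round(v,3),"shift",l[0]-c0,l[1]-r0)
print("expected", ((proj(c,[[492,-256,60]])-proj(c,[[492,-256,68]]))*4).round(1))
```

```text
-90 -37 45 [304.0, 91.0]
-90 -37 62 [304.0, 73.0]
-90 -37 80 [304.0, 53.0]
-90 37 45 [356.0, 169.0]
-90 37 62 [356.0, 151.0]
-90 37 80 [357.0, 131.0]
90 -37 45 [48.0, 185.0]
90 -37 62 [46.0, 167.0]
90 -37 80 [43.0, 147.0]
90 37 45 [95.0, 267.0]
90 37 62 [93.0, 250.0]
90 37 80 [90.0, 231.0]
body 0.973 shift 1 8
right 0.997 shift 0 9
tip 0.956 shift -1 -1
expected [[0.5 8.5]]
```

The body moved 8 px as expected but the visible tip stayed put, as if clipped by the bench. I'll raise the hand into free air and measure the tip length there.

Request:
jog_arm([
  [[0,0,-30],0],
  [[0,0,-50],0],
  [[0,0,-50],0],
  [[0,0,-50],0],
])

```text
t: 14.65
eef_pos: [492.5, -256.1, 50.7]
tcp_rot: [3.141, 0.0, 1.504]
ft_force: [0.3, 0.7, -0.3]
opening: 0.004
grip_force: 0.0
```

Run:
```python
from h import *
s=state(); p=s["eef_pos"]; c=read_camera("scene"); g=c["img"].max(2)
t=proj(c,[[p[0],p[1],p[2]-25]])[0]; u,v=np.int32(t.round()); print(p,"nominal tip px",t.round(1))
print(g[v-16:v+10,u-8:u+9])
for z in range(0,61,5): print(z,proj(c,[[p[0],p[1],z]])[0].round(1),end=" ")
```

```text
[ 492.50847668 -256.09494908   50.72401248] nominal tip px [300.8 181.2]
[[167 160 124  64  21   4   7   7   5   7   7  13  61 135 176 186 188]
 [164 161 130  77  26   5   3   5   6   6   6  15  65 138 177 185 188]
 [162 163 143  95  36   6   4   5   7   8   5  16  67 139 177 184 186]
 [162 163 153 111  48   7   7   6   5   7   7  19  72 141 178 185 185]
 [163 161 155 121  60  17   6   4   5   4   9  26  79 143 179 185 185]
 [165 162 156 131  82  32   8   8   5   5   7  31  88 148 179 187 186]
 [169 164 161 148 108  52  16   4   5   6   7  38  98 151 177 184 186]
 [171 168 164 156 129  80  31   8   7   8   9  38  98 150 173 178 180]
 [171 169 168 161 148 107  52  16   5   8  10  41 100 144 164 168 171]
 [169 169 169 165 157 129  79  33  10   7  16  52 111 148 159 163 165]
 [171 171 171 169 164 148 109  55  18   9  24  64 118 150 159 161 164]
 [173 170 171 171 168 158 131  86  43  24  38  77 124 150 157 159 162]
 [175 172 172 170 169 166 153 124  83  63  79 107 135 151 156 158 160]
 [177 174 172 171 171 169 164 152 127 115 128 141 147 151 155 158 159]
 [179 176 173 170 170 170 169 163
[... 338 characters left out ...]
0 179 174 171 169 166 160 154 148 149 152 156 156 155]
 [162 166 173 178 180 177 173 170 166 161 155 151 150 151 153 156 157]
 [163 163 167 174 178 179 176 171 166 159 156 154 152 150 152 155 157]
 [162 163 164 169 176 179 178 175 168 160 156 154 153 151 151 153 156]
 [163 163 163 166 170 177 179 177 170 161 155 153 155 154 151 152 155]
 [163 163 163 165 168 173 178 179 174 165 156 153 153 154 154 152 153]
 [162 163 164 164 165 170 175 178 177 168 154 142 138 147 154 154 154]]
0 [301.2 187.6] 5 [301.1 186.4] 10 [301.  185.2] 15 [301.  183.9] 20 [300.9 182.6] 25 [300.8 181.4] 30 [300.8 180.1] 35 [300.7 178.8] 40 [300.6 177.5] 45 [300.6 176.2] 50 [300.5 174.9] 55 [300.4 173.6] 60 [300.3 172.3]
```

Run:
```python
import cv2
m=cv2.imread("pics/p8.png").max(2)
for o in (0,400): print(m[208:252:4,o+180:o+244:4])
```

```text
[[182 193 182 158 105  48  15   5   5   7  36  95 143 151 155 159]
 [163 186 183 173 137  80  31   8   5  13  50 105 137 214 191 153]
 [176 176 182 182 156  99  40  11   7  22  71 122 144 186 172 151]
 [168 173 179 182 159 104  50  18  11  31  85 131 145 130 120 127]
 [167 169 175 179 158 109  63  34  27  45  87 118 115  98  86  91]
 [167 168 172 176 156 112  76  54  49  59  80  90  84  73  70  73]
 [163 168 169 168 147 108  83  72  68  67  71  74  72  70  68  70]
 [193 157 157 146 120  94  84  81  75  70  69  70  72  71  70  70]
 [164 125 116 106  89  81  82  82  78  72  70  70  71  72  71  71]
 [116  92  81  79  76  77  80  81  80  76  71  69  70  71  72  72]
 [103  78  73  74  75  76  78  80  79  77  72  69  70  70  72  72]]
[[180 184 174 135  72  22   5   8   6   6  29  89 141 159 160 159]
 [176 182 183 160 104  42  10   8   6   7  32  90 139 153 152 153]
 [172 179 183 171 128  63  15   4   4   6  31  82 116 119 115 126]
 [169 174 179 165 123  65  22   5   5   8  28  64  84  83  79  92]
 [167 170 174 160 120  72  33  11   6  11  31  56  68  70  69  75]
 [168 168 169 159 131  89  48  22  11  16  36  57  67  69  70  71]
 [161 157 147 130 112  89  65  41  30  33  47  63  70  70  70  70]
 [129 117 106  92  84  83  78  64  54  55  61  69  72  71  71  70]
 [ 91  81  78  75  77  79  81  78  72  70  69  70  72  72  73  71]
 [ 82  73  74  74  76  78  79  82  80  75  71  70  71  73  74  72]
 [ 90  76  75  75  76  76  78  81  80  77  72  69  70  71  73  74]]
```

The tip did keep descending with the arm, so the fingertip is about level with the reported TCP z. I'll go back down and probe below that.

Request:
jog_arm([
  [[0,0,30],0],
  [[0,0,48],0],
  [[0,0,50],0],
  [[0,0,51],0],
  [[0,0,51],0],
])

```text
t: 15.2
eef_pos: [492.7, -256.5, -0.6]
tcp_rot: [3.141, 0.001, 1.504]
ft_force: [0.5, -2.1, 6.2]
opening: 0.004
grip_force: 3.4
```

Request:
jog_arm([
  [[0,0,1],0],
  [[0,0,1],0],
])

```text
t: 15.4
eef_pos: [492.7, -256.5, -0.7]
tcp_rot: [3.141, 0.001, 1.504]
ft_force: [-3.3, -0.6, 19.1]
opening: 0.004
grip_force: 9.8
```

Request:
jog_arm([
  [[0,0,1],0],
  [[0,0,1],0],
])

```text
t: 15.6
eef_pos: [492.8, -256.5, -0.7]
tcp_rot: [3.14, 0.001, 1.504]
ft_force: [-6.2, 1.8, 33.4]
opening: 0.001
grip_force: 16.3
```

Request:
jog_arm([
  [[0,0,1],0],
  [[0,0,1],0],
])

```text
t: 15.8
eef_pos: [492.8, -256.5, -0.8]
tcp_rot: [3.14, 0.001, 1.504]
ft_force: [-9.1, 3.6, 45.5]
opening: 0.001
grip_force: 22.8
```

The bench is touched at a reported z of about −0.5, so the fingertips sit at the reported TCP height and stiffness is about 13 N/mm. I'll redo the side push with that in mind.

Request:
jog_arm([
  [[0,0,-25],0],
  [[0,-40,-50],0],
  [[50,-60,-50],0],
  [[100,-60,-50],0],
  [[150,-60,-50],0],
])

```text
t: 16.3
eef_pos: [441.4, -104.8, 46.3]
tcp_rot: [-3.141, -0.0, 1.501]
ft_force: [1.2, 0.4, -0.0]
opening: 0.005
grip_force: 0.0
```

Request:
jog_arm([
  [[25,0,0],0],
  [[25,0,20],0],
  [[25,0,38],0],
  [[25,0,38],0],
])

```text
t: 16.7
eef_pos: [443.0, -80.4, 6.7]
tcp_rot: [-3.138, -0.001, 1.504]
ft_force: [-0.0, 0.7, 0.6]
opening: 0.004
grip_force: 0.0
```

```bash
python3 go.py 467 -79 7 1.504
```

```text
t 16.7 [443.  -80.4   6.7] [-3.138e+00 -1.000e-03  1.504e+00] F [-0.04  0.65  0.57]
shift 3.0 23.9 -0.3 turn 0.0
```

Request:
jog_arm([
  [[2,10,0],0],
  [[2,18,0],0],
  [[2,22,0],0],
  [[2,26,0],0],
  [[2,30,0],0],
])

```text
t: 17.2
eef_pos: [474.5, -81.2, 9.0]
tcp_rot: [3.141, 0.0, 1.504]
ft_force: [-0.9, 0.3, 0.4]
opening: 0.005
grip_force: 0.7
```

Request:
jog_arm([
  [[0,3,0],0],
  [[0,6,0],0],
  [[0,9,0],0],
  [[0,12,0],0],
  [[0,13,0],0],
])

```text
t: 17.7
eef_pos: [487.5, -82.0, 8.7]
tcp_rot: [3.141, 0.0, 1.504]
ft_force: [-1.8, -0.4, 3.3]
opening: 0.002
grip_force: 1.5
```

Request:
jog_arm([
  [[0,-6,0],0],
  [[0,-12,-10],0],
  [[0,-12,-50],0],
  [[-50,-12,-50],0],
  [[-100,-12,-50],0],
])

```text
t: 18.2
eef_pos: [468.8, -181.4, 60.6]
tcp_rot: [3.139, 0.001, 1.507]
ft_force: [0.7, 0.2, 0.1]
opening: 0.006
grip_force: 0.0
```

Request:
jog_arm([
  [[-40,20,0],0],
  [[-70,40,0],0],
  [[-90,50,0],0],
  [[-90,50,0],0],
], grip=0.65)

```text
t: 18.6
eef_pos: [512.8, -276.5, 59.2]
tcp_rot: [3.14, 0.001, 1.502]
ft_force: [0.3, 0.7, 0.0]
opening: 0.283
grip_force: 0.0
```

```bash
python3 - <<'E'
from h import *
w,cs=find("wedge",WEDGE,[520,-62,1.5])
w,cs=find("wedge",WEDGE,[520,-62,1.5],("top",))
f=np.array([535.4,55.5]); print("foot in wedge",place(np.array([[f[0]-w[0],f[1]-w[1],0]]),[0,0,-w[2]])[0].round(1))
print("push start",place(np.array([[-75-10-20,0,0]]),w), "case corner",place(np.array([[78.,-98,0]]),[468.7,161.5,-.113]))
E
python3 go.py 520 -165 8 1.504
```

```text
wedge scene 0.66 [521.634 -67.548   1.487] 0.848
wedge top 0.56 [520.661 -60.649   1.516] 0.961
wedge both [521.028 -61.798   1.513] 0.89
wedge top 0.67 [520.084 -61.113   1.526] 0.964
wedge both [520.084 -61.113   1.526] 0.964
foot in wedge [117.2 -10.1   0. ]
push start [[ 515.41992083 -166.0091782     0.        ]] case corner [[535.15209095  55.3297612    0.        ]]
t 18.9 [ 512.1 -273.1   59. ] [-3.141 -0.     1.505] F [0.27 0.13 0.09]
shift 108.4 0.8 51.0 turn 0.001
```

The wedge moved 14 mm sideways to about (520.4, −61, yaw 1.52). I'll push it from behind with two slightly open fingertips, at yaw 1.44, along the line through the foot.

Request:
jog_arm([
  [[20,-6,0],0.03],
  [[50,-12,20],0.063],
  [[80,-12,40],0.063],
  [[90,-12,50],0.063],
  [[95,-12,50],0.063],
])

```text
t: 19.4
eef_pos: [506.4, -177.2, 7.9]
tcp_rot: [-3.14, -0.0, 1.443]
ft_force: [-0.6, -0.4, -0.0]
opening: 0.35
grip_force: 0.0
```

```bash
python3 go.py 506.8 -164.8 9 1.442;python3 go.py 510 -140 9 1.442
```

```text
t 19.4 [ 506.4 -177.2    7.9] [-3.14  -0.     1.443] F [-0.64 -0.41 -0.04]
shift 12.3 -1.2 -1.1 turn 0.001
t 19.4 [ 506.4 -177.2    7.9] [-3.14  -0.     1.443] F [-0.64 -0.41 -0.04]
shift 37.3 -1.2 -1.1 turn 0.001
```

Request:
jog_arm([
  [[12,-1,0],0],
  [[24,-1,0],0],
  [[32,-1,0],0],
  [[38,-1,0],0],
  [[44,-1,0],0],
])

```text
t: 19.9
eef_pos: [511.7, -134.5, 9.1]
tcp_rot: [3.141, 0.0, 1.441]
ft_force: [-0.0, -2.6, 0.8]
opening: 0.354
grip_force: 0.8
```

Request:
jog_arm([
  [[6,0,0],0],
  [[12,0,0],0],
  [[18,0,0],0],
  [[24,0,0],0],
  [[28,0,0],0],
])

```text
t: 20.4
eef_pos: [515.2, -106.5, 8.7]
tcp_rot: [3.142, 0.0, 1.441]
ft_force: [-0.2, -2.0, 2.2]
opening: 0.349
grip_force: 1.1
```

```bash
python3 - <<'E'
from h import *
s=state(); p=s["eef_pos"]; print(p,s["ft_force"])
a=1.442; w0=[p[0]+85*np.cos(a),p[1]+85*np.sin(a),a]; print("pred",w0)
for k in("scene","top"):
    c=read_camera(k)
    for r in cut_out("wedge",c)[:1]:
        m=r["region"]; h=hullmask(c,place(WEDGE,w0))>.5; ys,xs=np.nonzero(m); hy,hx=np.nonzero(h); print(k,r["p"],r["box"],"pred",hx.min(),hy.min(),hx.max(),hy.max(),"vis in pred",(m&h).sum()/m.sum())
E
python3 go.py 540 60 9 1.442
```

```text
[ 515.16599369 -106.45386524    8.69248711] [-0.24736805 -1.97054482  2.1807967 ]
pred [np.float64(526.0834389553519), np.float64(-22.15790217597116), 1.442]
scene 0.76 [311.0, 228.3, 345.2, 290.5] pred 314 226 360 288 vis in pred 0.8696479543292103
top 0.55 [299.7, 246.0, 343.3, 276.0] pred 296 248 360 278 vis in pred 0.8854041013268998
t 20.6 [ 514.9 -106.7    8.6] [-3.141 -0.     1.441] F [0.52 0.18 0.02]
shift 168.6 3.3 -0.4 turn -0.001
```

Request:
jog_arm([
  [[5,0,0],0],
  [[10,0,0],0],
  [[15,0,0],0],
  [[20,0,0],0],
  [[24,0,0],0],
])

```text
t: 21.1
eef_pos: [518.2, -82.6, 8.7]
tcp_rot: [-3.142, 0.0, 1.441]
ft_force: [-0.2, -0.3, -0.4]
opening: 0.343
grip_force: 0.3
```

Request:
jog_arm([
  [[2,0,0],0],
  [[4,0,0],0],
  [[6,0,0],0],
])

```text
t: 21.4
eef_pos: [519.0, -77.1, 8.7]
tcp_rot: [3.142, 0.0, 1.441]
ft_force: [0.4, -0.6, -0.2]
opening: 0.35
grip_force: 0.3
```

Request:
jog_arm([
  [[1,0,0],0],
  [[2,0,0],0],
  [[3,0,0],0],
])

```text
t: 21.7
eef_pos: [519.4, -74.2, 8.7]
tcp_rot: [3.142, 0.0, 1.441]
ft_force: [-0.3, -1.5, -0.2]
opening: 0.349
grip_force: 0.3
```

Request:
jog_arm([
  [[1,0,0],0],
  [[2,0,0],0],
  [[3,0,0],0],
])

```text
t: 22.0
eef_pos: [519.7, -71.2, 8.7]
tcp_rot: [-3.142, 0.0, 1.441]
ft_force: [-0.7, -0.8, -0.5]
opening: 0.352
grip_force: 0.3
```

Request:
jog_arm([
  [[1,0,0],0],
  [[2,0,0],0],
  [[3,0,0],0],
])

```text
t: 22.3
eef_pos: [520.2, -68.3, 8.7]
tcp_rot: [3.142, 0.0, 1.441]
ft_force: [0.1, -1.6, 0.5]
opening: 0.351
grip_force: 0.8
```

Request:
jog_arm([
  [[1,0,0],0],
  [[2,0,0],0],
  [[3,0,0],0],
])

```text
t: 22.6
eef_pos: [520.6, -65.5, 8.7]
tcp_rot: [3.141, 0.0, 1.441]
ft_force: [-1.2, -6.4, -0.3]
opening: 0.349
grip_force: 3.1
```

Request:
jog_arm([
  [[1,0,0],0],
  [[2,0,0],0],
  [[3,0,0],0],
])

```text
t: 22.9
eef_pos: [521.1, -63.0, 8.7]
tcp_rot: [3.141, 0.001, 1.441]
ft_force: [-1.9, -12.0, -0.5]
opening: 0.353
grip_force: 5.6
```

Request:
jog_arm([
  [[1,0,0],0],
  [[2,0,0],0],
  [[3,0,0],0],
])

```text
t: 23.2
eef_pos: [521.8, -60.3, 8.8]
tcp_rot: [3.14, 0.001, 1.44]
ft_force: [-0.0, -12.3, -1.7]
opening: 0.352
grip_force: 5.9
```

That overshot: force reached 12 N, so the case may have shifted a few mm. I'll back off and measure.

Request:
jog_arm([
  [[-2,0,0],0],
  [[-8,0,0],0],
  [[-40,0,-10],0],
  [[-80,0,-50],0],
  [[-110,0,-95],0],
], grip=1)

```text
t: 23.7
eef_pos: [506.8, -163.6, 95.1]
tcp_rot: [-3.139, -0.001, 1.441]
ft_force: [0.5, -0.2, 1.2]
opening: 0.016
grip_force: 0.0
```

Request:
jog_arm([
  [[-50,0,-15],0],
  [[-100,0,-15],0],
  [[-110,0,-15],0],
  [[-110,0,-15],0],
])

```text
t: 24.1
eef_pos: [492.9, -273.0, 109.9]
tcp_rot: [-3.141, -0.0, 1.438]
ft_force: [0.0, 1.0, -0.5]
opening: 0.005
grip_force: 0.0
```

```bash
python3 - <<'E'
from h import *
q,_=find("case",CASE,[469,162,-.11])
W2=WEDGE
f=place(np.array([[78.,-98,0]]),q)[0]; print("foot",f.round(1))
c=read_camera("top"); cm=hullmask(c,place(CASE,q)); r=cut_out("wedge",c)[0]; m=r["region"].astype(np.uint8); print(r["p"],r["box"])
o=lambda w:(lambda h:-np.minimum(m,h).sum()/np.maximum(m,h).sum())(hullmask(c,place(WEDGE,[w[0],w[1],w[2]/100]))*(1-cm))
x=np.array([530,20,144.]); s=minimize(o,x,method="Nelder-Mead",options=dict(initial_simplex=np.vstack([x,x+[8,0,0],x+[0,8,0],x+[0,0,6]]),xatol=.1,fatol=1e-4)); w=s.x/[1,1,100]; print("wedge",w.round(3),-s.fun)
print("foot in wedge",place(np.array([[f[0]-w[0],f[1]-w[1],0]]),[0,0,-w[2]])[0].round(1))
E
python3 go.py 535 60 110 1.442
```

```text
case scene 0.81 [ 4.70257e+02  1.63372e+02 -1.11000e-01] 0.966
case top 0.65 [ 4.68697e+02  1.61767e+02 -1.11000e-01] 0.954
case both [ 4.6977e+02  1.6259e+02 -1.0900e-01] 0.959
foot [536.6  56.7   0. ]
0.84 [284.9, 246.0, 342.2, 274.1]
wedge [538.183  22.771   1.441] 0.9035159945487976
foot in wedge [33.4  5.9  0. ]
t 24.4 [ 493.8 -270.1  109.9] [-3.141 -0.     1.443] F [-0.04 -0.4   0.37]
shift 332.7 -1.4 -0.1 turn 0.001
```

The case moved only about 1 mm, and the foot sits at wedge x≈33, 6 mm off the wedge's centre line. Now for the press test.

Request:
jog_arm([
  [[50,0,0],0],
  [[100,0,0],0],
  [[150,0,0],0],
  [[200,0,0],0],
  [[250,0,0],0],
])

```text
t: 24.9
eef_pos: [525.8, -20.8, 110.1]
tcp_rot: [3.142, 0.0, 1.442]
ft_force: [1.9, 0.9, 0.5]
opening: 0.007
grip_force: 0.0
```

Request:
jog_arm([
  [[45,0,0],0],
  [[73,0,0],0],
  [[73,0,8],0],
  [[73,0,12],0],
  [[73,0,12],0],
])

```text
t: 25.4
eef_pos: [534.9, 48.3, 97.3]
tcp_rot: [-3.14, 0.0, 1.441]
ft_force: [-0.0, 0.7, -0.2]
opening: 0.003
grip_force: 0.0
```

```bash
python3 go.py 532 52 88 1.442
```

```text
t 25.4 [534.9  48.3  97.3] [-3.14   0.     1.441] F [-0.04  0.7  -0.2 ]
shift 3.3 -3.3 9.3 turn -0.001
```

Request:
jog_arm([
  [[3,0,4],0],
  [[3,0,7],0],
  [[3,0,8],0],
  [[3,0,8],0],
])

```text
t: 25.8
eef_pos: [535.8, 51.4, 89.9]
tcp_rot: [-3.141, 0.0, 1.44]
ft_force: [0.4, 0.3, 0.0]
opening: 0.005
grip_force: 0.0
```

Request:
jog_arm([
  [[0,0,0.5],0],
  [[0,0,0.5],0],
])

```text
t: 26.0
eef_pos: [535.9, 51.6, 89.6]
tcp_rot: [3.141, 0.0, 1.441]
ft_force: [0.5, -0.3, -0.1]
opening: 0.004
grip_force: 0.0
```

Request:
jog_arm([
  [[0,0,0.4],0],
  [[0,0,0.4],0],
])

```text
t: 26.2
eef_pos: [535.8, 51.8, 89.2]
tcp_rot: [3.142, 0.0, 1.441]
ft_force: [0.5, 0.5, 0.7]
opening: 0.005
grip_force: 0.0
```

Request:
jog_arm([
  [[0,0,0.5],0],
  [[0,0,0.5],0],
])

```text
t: 26.4
eef_pos: [535.8, 51.7, 88.6]
tcp_rot: [-3.142, 0.0, 1.441]
ft_force: [-0.5, -1.2, -0.0]
opening: 0.003
grip_force: 0.0
```

Request:
jog_arm([
  [[0,0,0.4],0],
  [[0,0,0.4],0],
])

```text
t: 26.6
eef_pos: [535.8, 51.8, 88.2]
tcp_rot: [-3.142, 0.0, 1.441]
ft_force: [0.0, 0.4, -0.7]
opening: 0.003
grip_force: 0.0
```

Request:
jog_arm([
  [[0,0,0.5],0],
  [[0,0,0.5],0],
])

```text
t: 26.8
eef_pos: [535.8, 51.7, 87.7]
tcp_rot: [-3.142, 0.0, 1.441]
ft_force: [1.1, 0.0, 0.7]
opening: 0.006
grip_force: 0.0
```

Request:
jog_arm([
  [[0,0,0.4],0],
  [[0,0,0.4],0],
])

```text
t: 27.0
eef_pos: [535.8, 51.7, 87.4]
tcp_rot: [3.141, 0.0, 1.441]
ft_force: [-0.2, 0.2, 1.8]
opening: 0.003
grip_force: 0.7
```

Contact at about 87.4. Next I'll build up to about 10 N.

Request:
jog_arm([
  [[0,0,0.4],0],
  [[0,0,0.4],0],
])

```text
t: 27.2
eef_pos: [535.9, 51.7, 87.3]
tcp_rot: [3.141, 0.0, 1.441]
ft_force: [-1.0, 0.8, 5.6]
opening: 0.007
grip_force: 3.0
```

Request:
jog_arm([
  [[0,0,0.2],0],
  [[0,0,0.2],0],
])

```text
t: 27.4
eef_pos: [535.9, 51.7, 87.3]
tcp_rot: [3.141, 0.0, 1.441]
ft_force: [-2.1, -0.4, 7.3]
opening: 0.003
grip_force: 4.0
```

Request:
jog_arm([
  [[0,0,0.25],0],
  [[0,0,0.25],0],
])

```text
t: 27.6
eef_pos: [536.0, 51.7, 87.2]
tcp_rot: [3.141, 0.0, 1.441]
ft_force: [-2.8, -1.2, 10.3]
opening: 0.003
grip_force: 5.2
```

Request:
jog_arm([
  [[0,0,0.1],0],
  [[0,0,0.1],0],
  [[0,0,0.1],0],
  [[0,0,0.1],0],
  [[0,0,0.1],0],
])

```text
t: 28.1
eef_pos: [536.0, 51.7, 87.2]
tcp_rot: [3.141, 0.0, 1.441]
ft_force: [-2.6, -0.9, 11.2]
opening: 0.006
grip_force: 5.7
```

Request:
jog_arm([
  [[0,0,0],0],
  [[0,0,0],0],
  [[0,0,0],0],
  [[0,0,0],0],
  [[0,0,0],0],
])

```text
t: 28.6
eef_pos: [536.0, 51.7, 87.2]
tcp_rot: [3.141, 0.0, 1.441]
ft_force: [-3.1, -0.0, 11.4]
opening: 0.007
grip_force: 5.7
```

Request:
jog_arm([
  [[0,0,0],0],
  [[0,0,0],0],
  [[0,0,0],0],
  [[0,0,0],0],
])

```text
t: 29.0
eef_pos: [536.0, 51.7, 87.2]
tcp_rot: [3.141, 0.0, 1.441]
ft_force: [-3.4, -0.6, 11.8]
opening: 0.004
grip_force: 5.7
```

The corner held at z = 87.2 under about 11 N for over a second with no sinking. I'll lift clear and check the final state.

Request:
jog_arm([
  [[0,0,-10],0],
  [[0,0,-40],0],
  [[0,0,-80],0],
  [[-40,0,-90],0],
  [[-90,0,-90],0],
])

```text
t: 29.5
eef_pos: [524.9, -37.4, 178.9]
tcp_rot: [3.137, 0.0, 1.444]
ft_force: [0.7, -1.3, -0.5]
opening: 0.007
grip_force: 0.0
```

Request:
jog_arm([
  [[-50,0,0],0],
  [[-100,0,0],0],
  [[-150,0,0],0],
  [[-200,0,0],0],
  [[-200,0,0],0],
])

```text
t: 30.0
eef_pos: [497.5, -240.9, 176.7]
tcp_rot: [3.141, 0.001, 1.436]
ft_force: [0.7, 0.3, -0.7]
opening: 0.006
grip_force: 0.0
```

Run:
```python
from h import *
q,_=find("case",CASE,[469,162,-.11])
c=read_camera("top"); r=cut_out("wedge",c)[0]; print(r["p"],r["box"]); cv2.imwrite("pics/end.png",c["img"])
```

```text
case scene 0.93 [ 4.70274e+02  1.63462e+02 -1.10000e-01] 0.966
case top 0.6 [ 4.70338e+02  1.62296e+02 -1.15000e-01] 0.965
case both [ 4.70228e+02  1.62610e+02 -1.10000e-01] 0.964
0.68 [284.0, 245.1, 339.7, 273.9]
```

View pics/end.png

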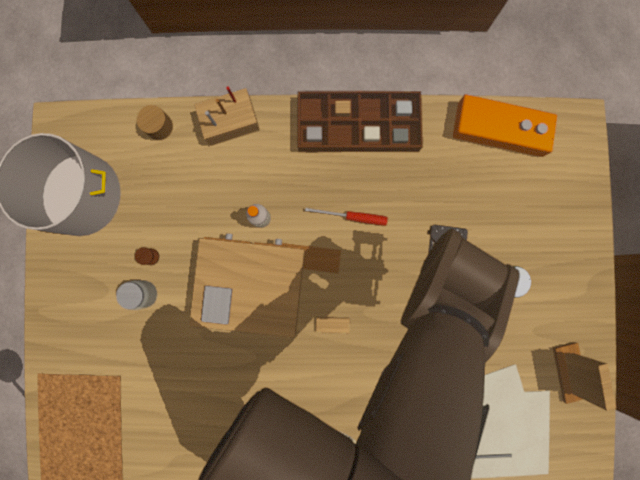

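The final picture shows the wedge under the case's short-foot corner, its outside part at (304–340, 247–273). The case and bystanders are in place and the hand is clear.

```bash
python3 -c "
from cell import *
print(job_done())"
```

```text
the job is handed in; nothing more can be done
None
```

The wedge is snug under the short foot, and the corner held about 11 N for over a second without rocking. My last push overshot to about 12 N and shifted the case roughly 1 mm. The hand is clear, and I handed the job in at about 30 s.

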